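# Check the cover switch of an opened coin changer

### The job

The coin changer at the ticket counter stands with its cover off and three switches on its deck. Check the cover switch, the one whose lever carries a small roller: press the roller down just until the switch clicks, without forcing it on to the end of its travel, hold it there for about a second, then let it spring all the way back up. Do not press the other two switches, the one with the bare lever and the one with the round pin.

Things in the scene. Friction and masses are not known exactly. Their poses are not given: they have to be found in the camera images.
- roller (a point): Centre of the white roller (18 mm diameter, 18 mm wide) at the free end of the cover switch's 62 mm steel lever; at rest 132 mm above the counter. At rest point z is up, x is level from the roller over the switch, y the axle; the hinge is 57 mm along x, 25 mm lower. The black switch (50 x 18 x 25 mm) is fixed on the open changer's deck, 66 mm up. Nothing within 120 mm rises above the roller.
- roller_lever (a joint): Angle of the roller lever, rad: 0 up at rest, grows as the roller is pressed down. Clicks at 0.10 (roller 6 mm down); from 0.32 (19 mm down) it is overtravelled, which damages it; hard end 0.38. Its spring pushes back at the roller with about 2.7 N at first, 4.6 N at the click, 8.6 N at 0.32, so 5.5 to 7 N is well between. It springs back to 0 when let go.
- blade_lever (a joint): Angle (rad) of the second switch's bare steel lever, 62 x 12 mm, no roller, tip 132 mm above the counter: 0 up, grows when pressed, clicks at 0.10. Not to be pressed. The three switches have equal housings and stand side by side about 85 mm apart, in any order, on the grey 240 x 300 mm changer.
- pin (a joint): Travel of the round white pin (12 mm diameter, 14 mm tall) on top of the third switch, in m: 0 = up at rest (pin top about 117 mm above the counter), grows when pressed down, clicks at 0.003 m. Not to be pressed.

How it is judged:
On the way:
1. the roller lever is pressed past its click, short of overtravel, and held for half a second (value of joint roller_lever between 0.1 and 0.32 rad), for 0.5 s.
At the end, for the whole second after the job is handed in: The roller lever has sprung back up (below 0.04 rad) after being held clicked, and the bare lever (below 0.04 rad) and the pin (below 0.0015 m) are up (value of joint each of roller_lever, blade_lever below 0.04 rad and value of joint pin below 0.0015 m); the robot touches nothing.
It fails at once if the roller lever is overtravelled (0.32 rad or more) (value of joint roller_lever above 0.32 rad).
It fails at once if the bare-lever switch is pressed to its click (value of joint blade_lever above 0.1 rad).
It fails at once if the pin switch is pressed to its click (value of joint pin above 0.003 m).
It also fails if it takes over 35 s, if anything falls off the work surface, if the arm or the gripper's body presses on something with over 40 N, if the wrist force passes 120 N, or if a joint passes its speed limit or range.

### The arm

A 6-joint arm with a two-finger parallel gripper is mounted at the origin on the work surface. World frame = base frame: x ahead of the robot, y to its left, z up, the work surface at z = 0. Lengths are in m, angles in rad, forces in N, time in s.
With the tool pointing down it reaches from about 0.325 to 0.775 m from the base axis. Payload 9.3 kg.
Tool frame: the origin (TCP) lies between the finger pads; the fingertips stand 22 mm ahead of it and the grasp point (between the pads) lies 3 mm ahead of it; z points along the fingers, y is the direction in which the jaws open and shut (so a half turn about z gives the same grasp; the last joint's range is limited). The gripper opens to 85 mm and grips with 20 to 120 N. Pads are 22 mm wide; open, the fingers measure 114 mm over their backs; the gripper's body (76 mm by 85 mm) begins 54 mm behind the grasp point. The pads swing forward as they close: fully open they stand 13 mm farther back than shut.
Start: joints at [1.192, 0.259, 0.021, 1.334, 0, 1.418], TCP at [0.123, 0.536, 0.253] pointing down, gripper open.
Joint ranges: [-3.04, 3.04], [-0.91, 1.82], [-1.04, 1.36], [-1.92, 1.95], [-1.52, 1.45], [-3.14, 3.14]. Speed limits (rad/s): [2.22, 2.22, 2.79, 3.14, 3.14, 3.14].

### API

Orientations are given as a unit quaternion [w, x, y, z].
In Python, from workcell import telemetry, imaging, arm gives the robot as it stands.
- The arm moves only by the shell command python3 -m creep 'ROWS'. ROWS is JSON, one flat list of numbers, 7 for each row, row after row: the opening, from -1 (shut) to 1 (fully open), then the shift along the tool's x, y, z in mm, then the turn, a rotation vector about the tool's x, y, z in rad. In form: [hand, dx, dy, dz, ax, ay, az, hand, dx, dy, dz, ax, ay, az, ...]. A call has 1 to 5 rows; each row shifts and turns the commanded pose from where the row before left it, along the tool's axes as they then stand; what a row does not reach is not made up. A row lasts 1/12 s, in which the tool goes at most 41.7 mm and 7.16 degrees, less where a joint would pass 70% of its speed; a pose out of reach is approached as far as the arm can. A call with a gripper value outside its range is refused whole. The fingers move at their own pace and stop on an object; the grip force is fixed at half the most. Time passes only in rows, so rows that do not move let the fingers close. It gives the time, the measured TCP pose, the force and the opening at its end, in the units of the state.
- telemetry.get_obs(): the state, without advancing time (a new reading comes with each control period).
- imaging.camera(name): name is "scene" or "top" or "wrist"; returns the picture (420x560x3 uint8, blue, green, red); there is no depth.
- imaging.camera_info(name): a dict with "fovy" (degrees; the focal length in pixels is half the picture's height over the tangent of half this angle, whatever the lens; pixels are square), "cx", "cy" (the principal point, pixels), "k1" (the pictures are not rectified: a ray, as slopes to the right and down, at radius r is drawn at 1 + k1 r^2 times it, then the intrinsics apply), "R" (3x3) and "t" (3): a world point X has camera coordinates R X + t. Camera axes: x right, y down, z forward; pixel columns grow to the right and rows downward; lengths in m; the calibration is good to about 2 mm. A picture is of the moment at which its call begins: read the wrist's pose just before it. camera_info takes no time and is no camera call; for the wrist camera it gives the pose at the moment of the call.
- arm.close_job(): hands the job in, once; it reports no verdict.
The state is a dict: "clock": time; "q": joint angles; "dq": joint speeds; "tau": joint torques, N m; "eef_pos": TCP position; "tool_rot": TCP orientation; "ft_force": force on the tool from outside, world axes, zero at the start; "ft_torque": the same for the moment, N m; "gripper_width": finger opening in m.
Only numpy, scipy, OpenCV 4.12 (cv2) and the standard library are available. Lean on these libraries where they do the work, as an engineer would, in place of code of your own. Each camera call takes 0.05 s, during which the arm holds its last target.

## Working session

There is one attempt and no reset: what is moved stays moved. The work goes in short steps, Python scripts to look and compute and a shell command to move; the robot and the scene stay as the last step left them, time stands still between calls to the robot, and variables do not carry over. Pictures are saved under pics/ and viewed, and the job is handed in when it is done.

```bash
mkdir -p pics
python3 - <<'E'
from workcell import telemetry, imaging
import cv2
print(telemetry.get_obs())
for n in ("scene","top","wrist"):
    i=imaging.camera_info(n); print(n,i)
    cv2.imwrite(f"pics/{n}0.png",imaging.camera(n))
E
```

```text
{'clock': 0.0, 'q': array([1.19241278e+00, 2.59201864e-01, 2.07359306e-02, 1.33368485e+00,
       3.15130145e-05, 1.41820802e+00]), 'dq': array([ 0.00019785,  0.00051461, -0.00080832,  0.00049505, -0.00067142,
        0.00022075]), 'tau': array([ 4.43848021e-04, -5.55642736e+01,  3.44529068e+01,  1.38034308e-02,
       -3.37653346e-04,  4.80587516e-06]), 'eef_pos': array([0.12302952, 0.53580206, 0.25265072]), 'tool_rot': array([-1.92893748e-04,  1.12657927e-01,  9.93633601e-01, -6.49365052e-04]), 'ft_force': array([0.50851437, 1.36730623, 0.48547814]), 'ft_torque': array([-0.0157887 ,  0.00533766, -0.03368296]), 'gripper_width': 0.08529189009379098}
scene {'fovy': 43.35376568593976, 'cx': 279.1816724177487, 'cy': 207.43585004728777, 'k1': -0.1790697345571396, 'R': array([[-0.3585729 ,  0.93338491, -0.01476798],
       [ 0.51606442,  0.18502103, -0.83632813],
       [-0.77788366, -0.30750583, -0.54803026]]), 't': array([ 0.13756685, -0.16158281,  1.36261678])}
top {'fovy': 52.78234544255253, 'cx': 277.58787751204983, 'cy': 209.5996126496637, 'k1': -0.0034954574834435443, 'R': array([[ 0.01426886, -0.9992829 ,  0.03507263],
       [-0.9884475 , -0.01938998, -0.1503182 ],
       [ 0.15089046, -0.03252258, -0.98801536]]), 't': array([0.02411179, 0.58190141, 0.795523  ])}
wrist {'fovy': 61.89696689781191, 'cx': 278.673183210778, 'cy': 208.48023375241115, 'k1': -0.011268931913460354, 'R': array([[ 2.23106265e-01,  9.74794080e-01, -3.11564887e-04],
       [ 9.39940130e-01, -2.15044332e-01,  2.65082037e-01],
       [ 2.58333400e-01, -5.94343156e-02, -9.64225812e-01]]), 't': array([-0.5503261 , -0.03491552,  0.37680948])}
```

View pics/scene0.png

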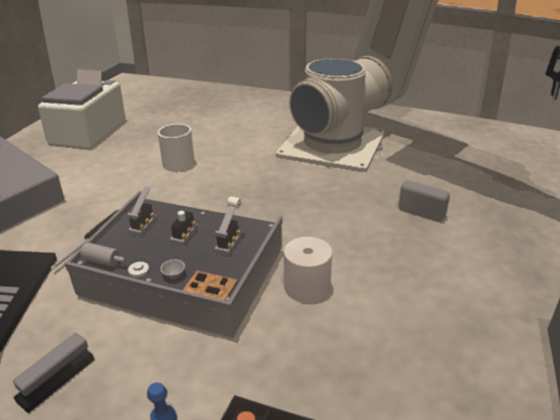

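View pics/top0.png

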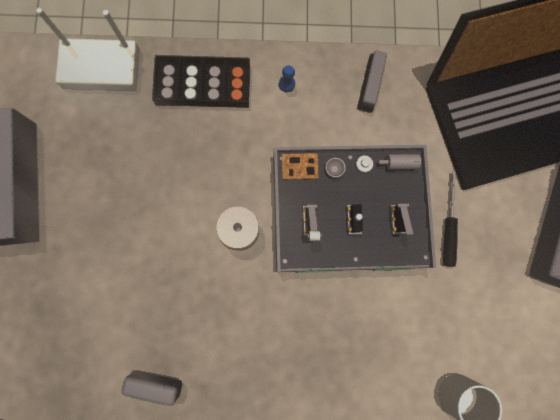

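View pics/wrist0.png

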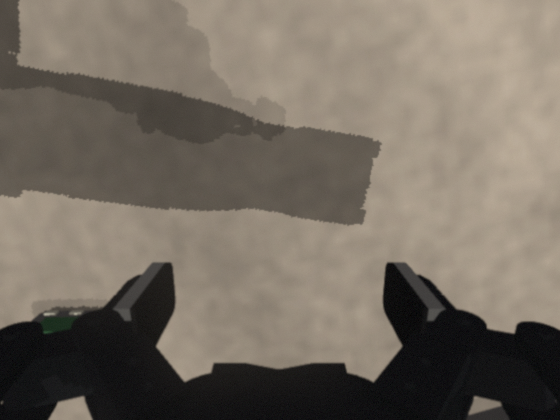

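The scene view shows the roller at about (234,201) and the top view at about (315,236). The pin is at (358,217) and the blade at (403,217) in the top view. I'll enlarge both roller areas.

Run:
```python
import cv2,numpy as np
a=cv2.imread("pics/scene0.png")[180:260,120:260]; b=cv2.imread("pics/top0.png")[190:260,295:425]
a=cv2.resize(a,None,fx=5,fy=5,interpolation=2)[:, :700]; b=cv2.resize(b,None,fx=6,fy=6,interpolation=2)
cv2.imwrite("pics/sc1.png",a); cv2.imwrite("pics/tc1.png",b)
```

```text
(no output)
```

View pics/sc1.png

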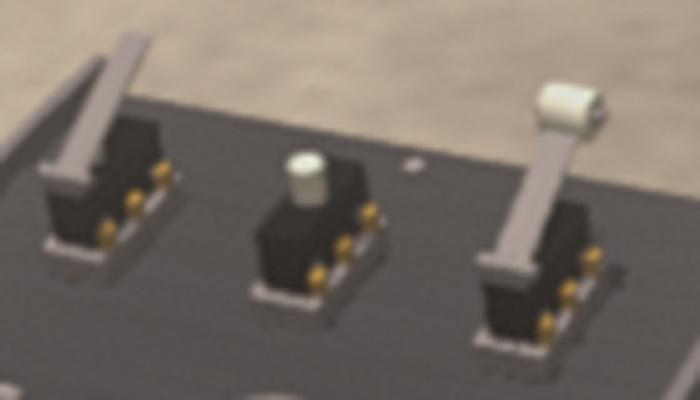

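View pics/tc1.png

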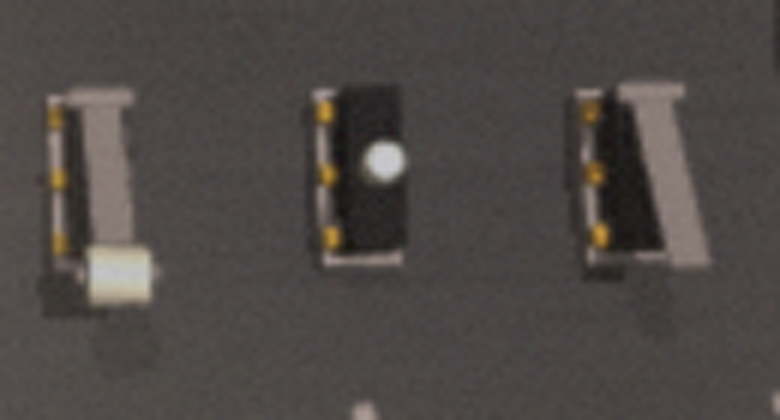

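```bash
cat > h.py <<'E'
import numpy as np, json
from workcell import imaging
def ray(n,px,info=None):
    i=info or imaging.camera_info(n); f=210/np.tan(np.radians(i["fovy"])/2)
    d=np.array([(px[0]-i["cx"])/f,(px[1]-i["cy"])/f]); u=d.copy()
    for _ in range(20): u=d/(1+i["k1"]*(u@u))
    R=np.array(i["R"]); return -R.T@i["t"], R.T@np.array([u[0],u[1],1])
def atz(n,px,z,info=None):
    o,v=ray(n,px,info); return o+v*(z-o[2])/v[2]
def tri(*a):
    A=0;b=0
    for n,p in a:
        o,v=ray(n,p); v=v/np.linalg.norm(v); P=np.eye(3)-np.outer(v,v); A=A+P;b=b+P@o
    return np.linalg.solve(A,b)
E
python3 - <<'E'
from h import *
from workcell import telemetry
from scipy.spatial.transform import Rotation as R
t,s=(314.9,235.5),(233.9,201.6)
r=tri(("top",t),("scene",s));print("roller",r,atz("top",t,.132),atz("scene",s,.132))
h=atz("top",(311.8,206.2),.107);print("hinge",h,atz("scene",(221.8,233.2),.107))
print("pin",atz("top",(359,216.7),.117),atz("scene",(181.3,211.5),.117),"blade tip",atz("top",(409.5,233.5),.132))
o=telemetry.get_obs(); M=R.from_quat(o["tool_rot"],scalar_first=True); print(M.as_matrix())
print("tool delta",M.inv().apply(atz("top",t,.132)-o["eef_pos"]))
E
```

```text
roller [ 0.52231219 -0.02792512  0.13485882] [ 0.52307863 -0.0295012   0.132     ] [ 0.51809206 -0.02865609  0.132     ]
hinge [ 0.57927946 -0.02679107  0.107     ] [ 0.57706882 -0.02464035  0.107     ]
pin [ 0.56006111 -0.11164507  0.117     ] [ 0.55624006 -0.11163474  0.117     ] blade tip [ 0.52956633 -0.19815338  0.132     ]
[[-9.74618193e-01  2.23873254e-01 -3.78468237e-04]
 [ 2.23873518e-01  9.74617751e-01 -9.42097742e-04]
 [ 1.57951375e-04 -1.00291461e-03 -9.99999485e-01]]
tool delta [-0.51643331 -0.46134825  0.12117451]
```

```bash
python3 -m creep '[-1,-28,-25,0,0,0,0,-1,-28,-25,0,0,0,0,-1,-28,-25,0,0,0,0,-1,-28,-25,0,0,0,0,-1,-28,-25,0,0,0,0]'
python3 -m creep '[-1,-28,-25,0,0,0,0,-1,-28,-25,0,0,0,0,-1,-28,-25,0,0,0,0,-1,-28,-25,0,0,0,0,-1,-28,-25,0,0,0,0]'
python3 -m creep '[-1,-25,-25,0,0,0,0,-1,-25,-25,0,0,0,0,-1,-25,-25,0,0,0,0,-1,-25,-25,0,0,0,0,-1,0,0,0,0,0,0]'
python3 - <<'E'
from h import *
import cv2
from workcell import telemetry
from scipy.spatial.transform import Rotation as R
o=telemetry.get_obs(); i=imaging.camera_info("wrist");cv2.imwrite("pics/w1.png",imaging.camera("wrist"))
M=R.from_quat(o["tool_rot"],scalar_first=True);print(o)
f=210/np.tan(np.radians(i["fovy"])/2); c=np.array(i["R"])@[.521,-.029,.132]+i["t"]; print("expected px",f*c[:2]/c[2]+[i["cx"],i["cy"]])
print(M.inv().apply(np.array([.521,-.029,.132])-o["eef_pos"]))
E
```

```text
clock: 0.57
eef_pos: [0.232, 0.3813, 0.2531]
tool_rot: [-0.0, 0.112, 0.994, -0.0]
ft_force: [0.4, 0.5, -0.1]
gripper_width: 0.0254
clock: 0.98
eef_pos: [0.3406, 0.228, 0.2533]
tool_rot: [0.0, 0.113, 0.994, 0.0]
ft_force: [0.6, 1.1, -0.8]
gripper_width: 0.0001
clock: 1.4
eef_pos: [0.4179, 0.1057, 0.2529]
tool_rot: [0.0, 0.115, 0.993, -0.001]
ft_force: [-0.2, 0.6, 0.1]
gripper_width: 0.0002
{'clock': 1.4, 'q': array([ 0.05335674,  0.05517409, -0.23025334,  1.28500686, -0.00138282,
        0.28388063]), 'dq': array([ 0.08428329, -0.02063555, -0.02985406,  0.02227812,  0.02869342,
        0.11643775]), 'tau': array([ -2.57221229, -38.27736139,  34.06375051,   0.17560009,
        -0.1779359 ,  -1.25570398]), 'eef_pos': array([0.41785383, 0.10565801, 0.25286474]), 'tool_rot': array([ 2.94487650e-04,  1.15006995e-01,  9.93364425e-01, -6.51226132e-04]), 'ft_force': array([-0.24036   ,  0.56184267,  0.09427374]), 'ft_torque': array([-0.06896091,  0.05086872, -0.04201222]), 'gripper_width': 0.0001988876332003257}
expected px [145.44668136 364.51429779]
[-0.13109644 -0.10737989  0.12109286]
```

View pics/w1.png

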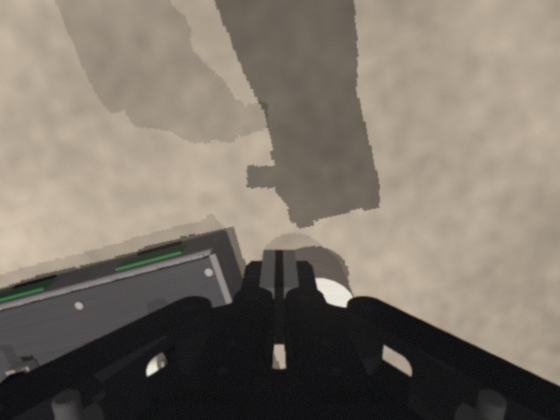

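The roller shows only partly, at about (155,364) behind the gripper; I predicted (145,364). I'll move beyond it to get a clear wrist view.

```bash
python3 -m creep '[-1,-35,-18,0,0,0,0,-1,-35,-18,0,0,0,0,-1,-35,-18,0,0,0,0,-1,-35,-18,0,0,0,0,-1,-35,-18,0,0,0,0]'
python3 -m creep '[-1,-35,-10,0,0,0,0,-1,0,0,0,0,0,0,-1,0,0,0,0,0,0,-1,0,0,0,0,0,0]'
python3 - <<'E'
from h import *
import cv2
from workcell import telemetry
o=telemetry.get_obs(); i=imaging.camera_info("wrist");im=imaging.camera("wrist");cv2.imwrite("pics/w2.png",im)
json.dump({k:np.array(v).tolist() for k,v in i.items()},open("w2.json","w"))
print(o["clock"],o["eef_pos"],o["q"],o["ft_force"])
f=210/np.tan(np.radians(i["fovy"])/2); c=np.array(i["R"])@[.521,-.029,.132]+i["t"]; print("expected px",f*c[:2]/c[2]+[i["cx"],i["cy"]])
E
```

```text
clock: 1.87
eef_pos: [0.5664, -0.0173, 0.2532]
tool_rot: [-0.0, 0.112, 0.994, 0.0]
ft_force: [0.4, 0.7, 0.8]
gripper_width: 0.0001
clock: 2.2
eef_pos: [0.5969, -0.0337, 0.2527]
tool_rot: [-0.001, 0.112, 0.994, 0.0]
ft_force: [-1.1, 0.5, -0.4]
gripper_width: -0.0001
2.2 [ 0.59692954 -0.03365236  0.25273503] [-1.96716177e-01  3.42694853e-01  1.41048101e-01  1.37076067e+00
  2.43802506e-04  2.84754043e-02] [-1.09712299  0.51438763 -0.44762374]
expected px [258.71009545  99.11784326]
```

View pics/w2.png

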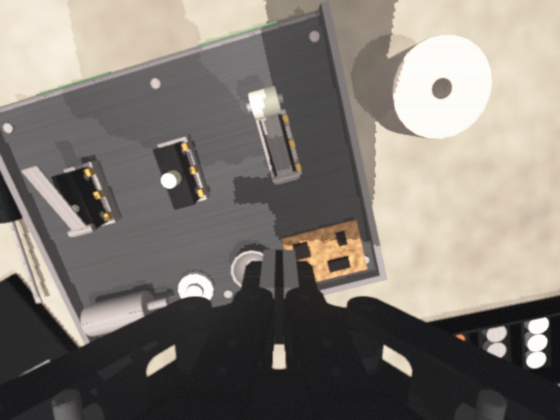

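The wrist view now shows the roller clearly at about (265,102), 6 px right of the prediction. The pin is at (170,180) and the blade tip at (33,172).

Run:
```python
from h import *
from workcell import telemetry
from scipy.spatial.transform import Rotation as R
i=json.load(open("w2.json")); i={k:np.array(v) for k,v in i.items()}
p=atz("wrist",(265,102),.132,i);print("wrist",p)
t=(np.array([.5215,-.0293,.132])+p)/2
o=telemetry.get_obs();M=R.from_quat(o["tool_rot"],scalar_first=True)
print(t,M.inv().apply(t-o["eef_pos"])*1000)
```

```text
wrist [ 0.52360665 -0.02539107  0.132     ]
[ 0.52255332 -0.02734553  0.132     ] [ 73.49326366 -10.59675105 121.31803093]
```

```bash
python3 -m creep '[-1,24,-4,18,0,0,0,-1,24,-3,20,0,0,0,-1,25,-4,20,0,0,0,-1,0,0,12,0,0,0,-1,0,0,0,0,0,0]'
python3 -m creep '[-1,0,0,0,0,0,0,-1,0,0,0,0,0,0,-1,0,0,0,0,0,0]'
python3 - <<'E'
from h import *
import cv2
from workcell import telemetry
ims=[imaging.camera("scene")[150:260,160:300],imaging.camera("top")[180:290,250:390]]
cv2.imwrite("pics/a1.png",np.hstack([cv2.resize(x,(400,314),interpolation=2) for x in ims]))
o=telemetry.get_obs();print(o["clock"],o["eef_pos"],o["ft_force"])
E
```

```text
clock: 2.67
eef_pos: [0.5208, -0.0274, 0.1822]
tool_rot: [-0.001, 0.112, 0.994, 0.0]
ft_force: [0.6, 0.0, 0.9]
gripper_width: -0.0002
clock: 2.92
eef_pos: [0.5247, -0.0289, 0.1845]
tool_rot: [0.001, 0.112, 0.994, -0.0]
ft_force: [0.6, 0.6, -0.9]
gripper_width: 0.0002
3.0167 [ 0.52452845 -0.02901173  0.18397988] [-0.61968381  0.1364191  -1.19132434]
```

View pics/a1.png

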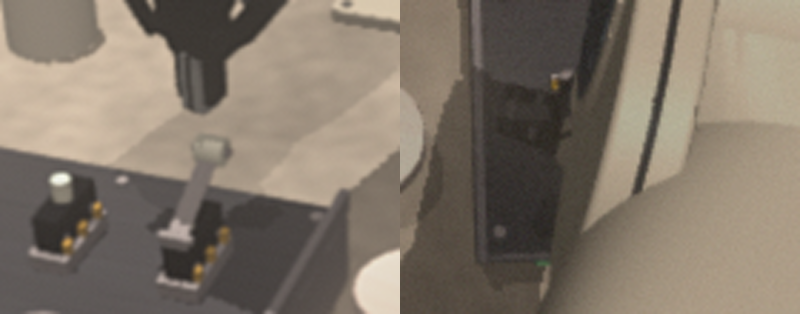

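The scene crop shows the closed tip about 20 mm above the roller, with its bottom at crop (203,105) and the roller at (210,150). The tip looks slightly left, so I'll check the offset numerically.

Run:
```python
from h import *
s=140/400
tip=np.array([160+203*s,150+103*s]); rol=np.array([160+210*s,150+151*s])
print("tip at z .162",atz("scene",tip,.162),"roller",atz("scene",rol,.132))
```

```text
tip at z .162 [ 0.51789835 -0.03198795  0.162     ] roller [ 0.52189007 -0.02762257  0.132     ]
```

```bash
python3 -m creep '[-1,1,3,7,0,0,0,-1,0,0,7,0,0,0,-1,0,0,3,0,0,0,-1,0,0,0,0,0,0,-1,0,0,0,0,0,0]'
python3 -m creep '[-1,0,0,0,0,0,0,-1,0,0,0,0,0,0]'
python3 -m creep '[-1,0,0,2,0,0,0,-1,0,0,2,0,0,0,-1,0,0,0,0,0,0,-1,0,0,0,0,0,0]'
python3 -m creep '[-1,0,0,0,0,0,0]'
python3 -m creep '[-1,0,0,0,0,0,0]'
```

```text
clock: 3.43
eef_pos: [0.5233, -0.0258, 0.1658]
tool_rot: [-0.0, 0.113, 0.994, 0.0]
ft_force: [-0.1, 0.4, -0.5]
gripper_width: 0.0002
clock: 3.6
eef_pos: [0.5236, -0.026, 0.1664]
tool_rot: [0.0, 0.113, 0.994, -0.0]
ft_force: [-0.2, 0.0, -0.6]
gripper_width: -0.0002
clock: 3.93
eef_pos: [0.5235, -0.0259, 0.1624]
tool_rot: [0.0, 0.113, 0.994, -0.0]
ft_force: [-0.2, 0.6, 3.7]
gripper_width: -0.0
clock: 4.02
eef_pos: [0.5235, -0.0259, 0.1625]
tool_rot: [0.0, 0.113, 0.994, -0.0]
ft_force: [-1.6, -0.0, 4.0]
gripper_width: -0.0002
clock: 4.1
eef_pos: [0.5235, -0.0259, 0.1625]
tool_rot: [0.0, 0.113, 0.994, -0.0]
ft_force: [-1.8, -0.9, 3.8]
gripper_width: -0.0
```

Contact came about where expected, with roughly 3.8 N. I'll press gently on.

```bash
python3 -m creep '[-1,0,0,2,0,0,0,-1,0,0,2,0,0,0,-1,0,0,0,0,0,0,-1,0,0,0,0,0,0]'
python3 -m creep '[-1,0,0,0,0,0,0]'
python3 -m creep '[-1,0,0,0,0,0,0]'
```

```text
clock: 4.43
eef_pos: [0.523, -0.0259, 0.1583]
tool_rot: [-0.0, 0.113, 0.994, -0.0]
ft_force: [-3.7, -1.1, 5.9]
gripper_width: -0.0002
clock: 4.52
eef_pos: [0.5231, -0.0259, 0.1584]
tool_rot: [-0.0, 0.113, 0.994, -0.0]
ft_force: [-3.6, -0.1, 5.4]
gripper_width: -0.0001
clock: 4.6
eef_pos: [0.5231, -0.0259, 0.1584]
tool_rot: [-0.0, 0.113, 0.994, -0.0]
ft_force: [-3.9, -1.2, 6.9]
gripper_width: -0.0002
```

```bash
python3 -m creep '[-1,0,0,2,0,0,0,-1,0,0,1,0,0,0,-1,0,0,0,0,0,0,-1,0,0,0,0,0,0]'
python3 -m creep '[-1,0,0,0,0,0,0]'
python3 -m creep '[-1,0,0,0,0,0,0]'
python3 -m creep '[-1,0,0,0,0,0,0]'
```

```text
clock: 4.93
eef_pos: [0.5229, -0.0259, 0.1554]
tool_rot: [-0.0, 0.113, 0.994, -0.0]
ft_force: [-4.6, -0.5, 7.2]
gripper_width: -0.0
clock: 5.02
eef_pos: [0.523, -0.0259, 0.1555]
tool_rot: [-0.0, 0.113, 0.994, -0.0]
ft_force: [-5.4, -1.3, 6.9]
gripper_width: -0.0001
clock: 5.1
eef_pos: [0.523, -0.0259, 0.1555]
tool_rot: [-0.0, 0.113, 0.994, -0.0]
ft_force: [-5.9, 0.1, 6.5]
gripper_width: -0.0001
clock: 5.18
eef_pos: [0.523, -0.0259, 0.1555]
tool_rot: [-0.0, 0.113, 0.994, -0.0]
ft_force: [-5.1, 0.1, 7.0]
gripper_width: -0.0001
```

The sideways force (−5 N in x) is friction from the roller's arc. I'll follow the arc slightly outwards and go 3 mm deeper, then verify.

```bash
python3 -m creep '[-1,2,0,1.5,0,0,0,-1,2,0,1.5,0,0,0,-1,0,0,0,0,0,0,-1,0,0,0,0,0,0]'
python3 -m creep '[-1,0,0,0,0,0,0]'
python3 -m creep '[-1,0,0,0,0,0,0]'
python3 - <<'E'
from h import *
import cv2
from workcell import telemetry
x=imaging.camera("scene")[170:260,160:280];cv2.imwrite("pics/p1.png",cv2.resize(x,None,fx=6,fy=6,interpolation=2))
o=telemetry.get_obs();print(o["clock"],o["eef_pos"],o["ft_force"])
E
```

```text
clock: 5.52
eef_pos: [0.5202, -0.0251, 0.1527]
tool_rot: [0.001, 0.113, 0.994, -0.0]
ft_force: [3.2, -1.8, 5.0]
gripper_width: -0.0003
clock: 5.6
eef_pos: [0.5202, -0.0251, 0.1526]
tool_rot: [0.001, 0.113, 0.994, -0.0]
ft_force: [3.4, -1.9, 3.2]
gripper_width: 0.0001
clock: 5.68
eef_pos: [0.5201, -0.0251, 0.1525]
tool_rot: [0.0, 0.113, 0.994, -0.0]
ft_force: [3.5, -1.3, 4.3]
gripper_width: -0.0002
5.7333 [ 0.51995646 -0.02503192  0.15244277] [ 3.05954382 -2.3882997   5.55473209]
```

View pics/p1.png

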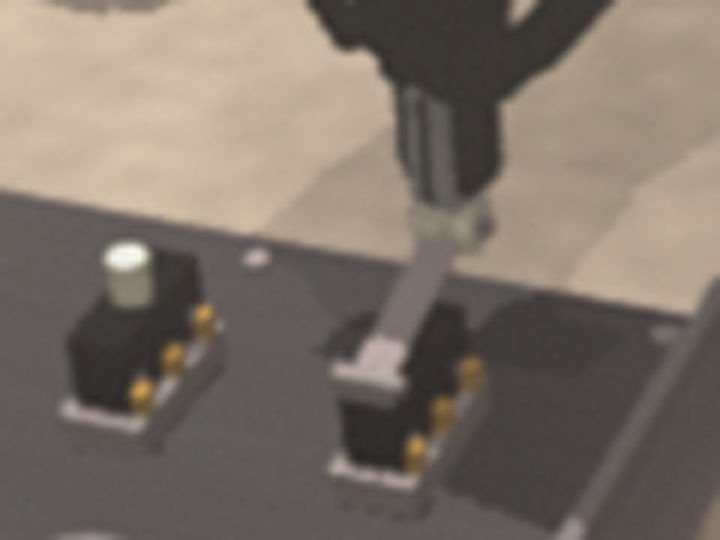

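The fingertip sits on the roller with the lever partly down and the pin untouched. Two estimates agree at about 10.5 mm of press: geometry, and a spring force of about 6 N once friction is allowed for. I'll hold here.

```bash
python3 -m creep '[-1,0,0,0,0,0,0,-1,0,0,0,0,0,0,-1,0,0,0,0,0,0,-1,0,0,0,0,0,0,-1,0,0,0,0,0,0]'
python3 -m creep '[-1,0,0,0,0,0,0,-1,0,0,0,0,0,0,-1,0,0,0,0,0,0,-1,0,0,0,0,0,0,-1,0,0,0,0,0,0]'
```

```text
clock: 6.15
eef_pos: [0.5196, -0.0249, 0.1523]
tool_rot: [0.0, 0.113, 0.994, 0.0]
ft_force: [3.2, -1.2, 4.8]
gripper_width: 0.0
clock: 6.57
eef_pos: [0.5196, -0.0249, 0.1523]
tool_rot: [-0.0, 0.113, 0.994, 0.0]
ft_force: [3.7, -0.4, 4.0]
gripper_width: 0.0001
```

Held for about 1 s. Now I'll lift straight off.

```bash
python3 -m creep '[-1,0,0,-4,0,0,0,-1,0,0,-5,0,0,0,-1,0,0,-8,0,0,0,-1,0,0,-15,0,0,0,-1,0,0,-25,0,0,0]'
python3 -m creep '[-1,0,0,-20,0,0,0,-1,0,0,0,0,0,0,-1,0,0,0,0,0,0,-1,0,0,0,0,0,0,-1,0,0,0,0,0,0]'
python3 - <<'E'
from h import *
import cv2
from workcell import telemetry
x=imaging.camera("scene")[170:260,120:260];cv2.imwrite("pics/e1.png",cv2.resize(x,None,fx=5,fy=5,interpolation=2))
o=telemetry.get_obs();print(o["clock"],o["eef_pos"],o["ft_force"])
E
```

```text
clock: 6.98
eef_pos: [0.5178, -0.0246, 0.2081]
tool_rot: [-0.003, 0.113, 0.994, 0.0]
ft_force: [0.5, -0.2, 0.5]
gripper_width: 0.0003
clock: 7.4
eef_pos: [0.5189, -0.0248, 0.2283]
tool_rot: [-0.001, 0.113, 0.994, 0.0]
ft_force: [0.1, 0.6, -0.0]
gripper_width: -0.0004
7.45 [ 0.51898275 -0.0248289   0.22824497] [ 0.58517241 -0.61983855  0.50674387]
```

View pics/e1.png

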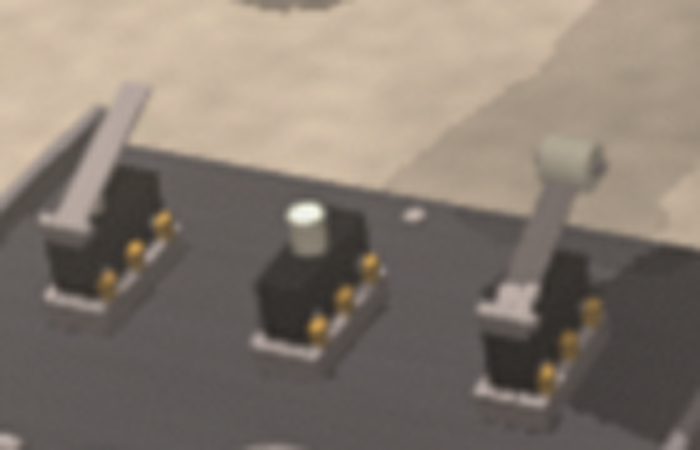

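The roller is back at crop (570,160). Allowing for the 50 px crop shift, that is its rest position from the first picture, (570,109). The blade and pin have not moved and the tool is clear.

```bash
python3 -c "
from workcell import arm
print(arm.close_job())"
```

```text
the job is handed in; nothing more can be done
None
```

I pressed the roller switch with the closed fingertips to about 10.5 mm, past its 6 mm click and short of the 19 mm overtravel. I held it there for about 1 s, lifted straight off, and handed the job in at about 7.5 s. No verdict was reported.

- **Press depth:** Depth from geometry and depth from force agree. The spring force comes to about 6 N once friction on the roller is allowed for. The raw vertical force in the hold was only 4–5 N because friction pushed about 3 N sideways. The lever angle itself was never read directly; I put it at about 0.18 rad.
- **Roller position:** The cameras disagreed by about 4 mm on where the roller was, which was small enough for the fingertips to land squarely on it.
- **After release:** The last picture shows the roller back at its rest position and the bare lever and pin unmoved. The tool was about 65 mm clear of the roller and the force reading was near zero.

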